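Reset the pot's peak pointer, then snap the vent cap on and hold it down

TASK

Make the big aluminium pot ready: first turn the peak-pointer knob on its blue lid back (anticlockwise) to its zero stop, then take the vent cap from the lazy susan and press it straight down onto the lid's steel stud until it clicks, and keep pressing after the click so that it squeezes the rubber ring under it. Finish while still holding the cap pressed down firmly on the ring; do not let go. Leave the other things on the susan and the ledge where they are.

Things in the scene. Friction and masses are not known exactly. Their poses are not given: they have to be found in the camera images.
- pot: Aluminium pot, 228 mm across, fixed and heavy, with a clamped flat blue lid 238 mm across whose top is 142 mm above the ledge; loop handles on its +x and -x sides reach 155 mm from the middle. Origin: centre of its underside. On the lid stand the knob (58 mm to -y of the middle) and the stud (58 mm to +y).
- knob_grip (a point): Middle of the black bar knob of the peak pointer, on its upright turning axis, 21 mm above the lid; turns with it. Bar 44 mm long (x axis; the +x end carries a short steel pointer), 12 mm thick (y axis), from 16 mm below to 13 mm above this point, on a round gauge face 72 mm across and 3 mm thick.
- pointer_knob (a joint): Turn of the knob in rad: 0 at the zero stop, growing clockwise seen from above (up to 2.4); starts between 0.6 and 1.3. Turn it anticlockwise seen from above by this angle to bring it home. It turns stiffly (0.03 N m) and stays where it is left.
- stud_foot (a point): Point on the upright steel stud's axis at the lid top, z up. Stud 16 mm across, 34 mm high, its top 8 mm tapering to 10 mm across. Four sprung round catches stand out to 23.6 mm across, centred 18.5 mm above this point. A rubber ring 38 mm across lies round the foot, its top 10 mm above this point.
- ring (a joint): How far the rubber ring is squeezed down, in m: 0 free, 0.005 at its hard stop. It is a spring: about 2 N at first touch, 5 N at 0.0015, 12 N at 0.005.
- cap_center (a point): Centre of the loose grey plastic vent cap, half-way up its 58 mm, z up along its axis. Lower 34 mm: round skirt 42 mm across, open below. On top a round grip 22 mm across, 24 mm high; fingers round the grip can bear on the skirt's 10 mm wide shoulder, 5 mm above this point. 28 to 56 g. It stands mouth down on the lazy susan.
- cap_mouth (a point): Middle of the cap's mouth, at its underside: inner lip 20 mm across, 4 mm high; bore above it 27 mm wide, up to 31 mm deep. On the stud, the lip meets the catches with this point 23 mm above stud_foot; about 6 to 12 N pushes it over (click, force drops); it meets the ring at 10 mm; ring fully squeezed at 5 mm.
- susan: White plastic lazy susan, 320 mm across, top 30 mm above the ledge; it does not turn or move here. Origin: centre of its underside. On it: the cap and, over 110 mm from the cap's axis, a glass jar (68 mm across, 78 mm high) and a steel salt tin (64 mm across, 70 mm high), in any of three places; a spoon at one side.
- jar: Glass jar with a steel cap, on the susan, bystander. Origin: centre of its underside.
- salt_tin: Steel salt tin, on the susan, bystander. Origin: centre of its underside.
- spoon: Wooden spoon, 170 mm long, lying on the susan, bystander.
- mug: White mug, 76 mm across, 85 mm high, bystander on the ledge beyond the pot. Origin: centre of its underside.
- mortar: Dark wooden bowl, 100 mm across, 60 mm high, bystander on the ledge. Origin: centre of its underside.
- tea_tin: Aluminium tea tin, 66 mm across, 100 mm high, bystander on the ledge. Origin: centre of its underside.
- matchbox: Cardboard matchbox, 52 x 36 x 16 mm, bystander on the ledge beyond the susan. Origin: centre of its underside.
Things that resemble listed ones, but are neither listed nor needed, are in the scene too. Of the things shaped like the part that bears cap_center, the grey one is meant.

How it is judged (in metres and radians):
On the way, in this order (a step that is already met when the one before it is completed fails the run):
1. the peak-pointer knob is turned back to its zero stop (value of joint pointer_knob below 0.09 rad), for 0.2 s.
2. the cap has clicked over the stud's catches, upright (z of cap_center in the frame of stud_foot below 0.0415 m and horizontal distance between cap_center and stud_foot below 0.004 m and angle between cap_center's own z axis and vertical below 0.12 rad and value of joint pointer_knob below 0.09 rad), for 0.1 s.
At the end, for the whole second after the job is handed in: Knob within 0.09 rad of its zero stop; cap snapped on the stud (centre under 41.5 mm above the stud foot, within 4 mm of its axis, tilt under 0.12 rad), the fingers still pressing it (over 3 N) so that the ring is squeezed by over 1.5 mm (5 N), through the last second (all of step 2 and value of joint ring above 0.0015 m and contact force between the fingers and cap above 3 N); the arm keeps its last pose, push and grip.
It fails at once if a bystander is moved by more than 30 mm (distance of any of jar, salt_tin, spoon, mug, mortar, tea_tin, matchbox from where it was at the start of the episode above 0.03 m).
It also fails if it takes over 56 s, if anything falls off the work surface, if the arm or the gripper's body presses on something with over 40 N, if the wrist force passes 120 N, or if a joint passes its speed limit or range.

ROBOT

A 6-joint arm with a two-finger parallel gripper is mounted at the origin on the work surface. World frame = base frame: x ahead of the robot, y to its left, z up, the work surface at z = 0. Lengths are in m, angles in degrees, forces in N, time in s.
With the tool pointing down it reaches from about 0.35 to 0.775 m from the base axis. Payload 7.3 kg.
Tool frame: the origin (TCP) lies midway between the tips of the shut fingers; the grasp point (between the pads) lies 19 mm behind it; z points along the fingers, x is the direction in which the jaws open and shut, and the axes are right-handed (so a half turn about z gives the same grasp; the last joint's range is limited). The gripper opens to 92 mm and grips with 3 to 60 N. Pads are 19 mm wide; open, the fingers measure 130 mm over their backs; the gripper's body (75 mm by 190 mm) begins 47 mm behind the grasp point.
Start: joints at [55.749, 19.595, 87.324, -0, 73.075, -8.365], TCP at [0.229, 0.472, 0.227] pointing down, gripper open.
Joint ranges: [-145.02, 145.02], [-44.19, 115.74], [2.07, 154.8], [-57.11, 237.11], [16.16, 152.29], [-177.93, 177.93]. Speed limits (degrees/s): [147.25, 147.25, 180, 180, 180, 180].

INTERFACE

Orientations are given as a 3x3 rotation matrix whose columns are the frame's x, y, z axes.
In Python, from station import env, fingers, eyes, close_job gives the robot as it stands. Calls block until the motion is done:
- env.goto(position, orientation): joint-space move of the TCP to a pose.
- env.movel(position, feed=0.15, rot=None, threshold=None): straight line of the TCP; rot=None keeps the orientation; feed is the mean speed in m/s. With threshold (N) it stops when the force on the tool has changed by that much, and returns True; else False.
- env.move_j(angles): joint-space move.
- fingers.command_gripper(opening, grasp_force=None): opening from 0.0 (shut) to 1.0 (fully open); grasp_force is the grip in N (None keeps the last); returns when the fingers have stopped.
- env.pause(seconds).
- env.inverse_kinematics(position, orientation): joint angles nearest the present ones, or None.
- env.read_state(): the state.
- eyes.grab_frame(name): name is "side" or "top"; returns a dict with "image" (384x512x3 uint8, red, green, blue), "z_map" (384x512 float32, m along the optical axis (not along the pixel's ray), 0 where there is no reading), "vfov" (degrees; the focal length in pixels is half the picture's height over the tangent of half this angle, whatever the lens; pixels are square), "cx", "cy" (the principal point, pixels), "origin" and "attitude" of the camera in the world. Camera axes: x right, y up, looking along -z (the intrinsics and any distortion apply to the point x, -y, -z); pixel columns grow to the right and rows downward; lengths in m; the calibration is good to about 2 mm. A picture is of the moment at which its call begins.
A pose or a line that the arm cannot do raises env.IKError and nothing moves.
- close_job(): hands the job in, once; it reports no verdict.
Trained networks look in a picture, given as the dict that the camera call returned (one of the last four; its "shot" number tells which), for a name from the list of things; names that differ only in an ending like _2 or _b are one class to them, and where a whole thing is asked for, a point or a joint stands for the part that bears it (a point fixed in the world has none). Each returns a list of dicts, best first, with "score" (0 to 1); they miss things now and then, are a little off and sometimes report something else, mostly with a low value. They report only what shows in the picture. A call takes as long as a camera call. They do not tell look-alikes from the thing itself.
- eyes.recognise(picture, query): "bbox" ([left, top, right, bottom] in pixels, round what is visible of it).
- eyes.silhouettes(picture, query): "region" (384x512 bool, what is visible of it) and "bbox" ([left, top, right, bottom] in pixels, round what is visible of it).
- eyes.mark_of(picture, query): "pixel" ([column, row] in pixels: a listed point, or the origin of a listed thing).
The state is a dict: "time": time; "joint_positions": joint angles; "qd": joint speeds; "effort": joint torques, N m; "ee_pos": TCP position; "eef_rot": TCP orientation; "ft_force": force on the tool from outside, world axes, zero at the start; "ft_torque": the same for the moment, N m; "width": opening from 0.0 (shut) to 1.0 (fully open).
Only numpy, scipy, OpenCV 4.12 (cv2) and the standard library are available. Lean on these libraries where they do the work, as an engineer would, in place of code of your own. Each camera call takes 0.05 s, during which the arm holds its last target.

## Working session

There is one attempt and no reset: what is moved stays moved. The work goes in short steps, each a Python script; the robot and the scene stay as the last script left them, time stands still between calls to the robot, and variables do not carry over. Pictures are saved under pics/ and viewed, and the job is handed in when it is done.

```bash
ls; mkdir -p pics
cat > h.py <<'E'
import numpy as np, cv2
from station import env, fingers, eyes, close_job
def f_of(p): return p["image"].shape[0]/2/np.tan(np.radians(p["vfov"])/2)
def cloud(p):
    z=p["z_map"]; f=f_of(p); h,w=z.shape
    u,v=np.meshgrid(np.arange(w),np.arange(h))
    P=np.stack([(u-p["cx"])/f*z,-(v-p["cy"])/f*z,-z],-1)
    return P@np.array(p["attitude"]).T+np.array(p["origin"])
def save(p,n,s=1.5,crop=None):
    im=p["image"][:,:,::-1]
    if crop: im=im[crop[1]:crop[3],crop[0]:crop[2]]
    cv2.imwrite("pics/"+n,cv2.resize(im,None,fx=s,fy=s))
E
python3 - <<'E'
from h import *
for n in("side","top"):
    p=eyes.grab_frame(n); save(p,n+"0.png"); np.save(n+"0.npy",p,allow_pickle=True)
    print({k:v for k,v in p.items() if k not in("image","z_map")})
    for q in("pot","knob_grip","stud_foot","cap_center","cap_mouth","susan","jar","salt_tin"):
        print(n,q,[(np.round(d["pixel"],1).tolist(),round(d["score"],2)) for d in eyes.mark_of(p,q)][:3])
print(env.read_state())
E
```

```text
pics
{'vfov': 42.20306957469144, 'cx': 260.4796705350313, 'cy': 184.98981639315542, 'origin': array([-0.09703691,  1.123553  ,  1.07923993]), 'attitude': array([[-0.8438666 ,  0.34027068, -0.41485543],
       [-0.53651134, -0.52548117,  0.66032198],
       [ 0.0066895 ,  0.77979831,  0.62599509]]), 'shot': 1}
side pot [([282.5, 178.4], 0.69)]
side knob_grip []
side stud_foot [([268.4, 136.5], 0.82), ([249.6, 221.1], 0.39)]
side cap_center [([205.4, 327.2], 0.84), ([194.5, 233.0], 0.73), ([302.7, 270.7], 0.54)]
side cap_mouth [([170.2, 226.8], 0.73), ([199.9, 241.7], 0.62), ([300.6, 276.8], 0.62)]
side susan [([235.2, 248.1], 0.78), ([207.3, 182.2], 0.49)]
side jar [([239.9, 235.7], 0.96)]
side salt_tin [([249.4, 268.5], 0.77)]
{'vfov': 44.99435297923841, 'cx': 255.2908090859963, 'cy': 191.05496664600557, 'origin': array([0.34317266, 0.09123703, 1.48825829]), 'attitude': array([[-0.01740741,  0.98889676, -0.14758112],
       [-0.99972883, -0.01949809, -0.01273136],
       [-0.01546755,  0.14731948,  0.98896801]]), 'shot': 2}
top pot [([315.3, 180.1], 0.64)]
top knob_grip [([322.7, 193
[... 407 characters left out ...]
.73257800e+01,  1.84290043e-03,
        7.30749012e+01, -8.36570184e+00]), 'qd': array([ 0.03415253,  0.03706112, -0.01608663, -0.01516077,  0.04301165,
       -0.02613516]), 'effort': array([ 5.55709430e-04, -4.31116176e+01, -2.44486928e+01,  7.19598192e-02,
        4.79941315e-02, -8.89485072e-07]), 'ee_pos': array([0.22918466, 0.47234576, 0.22673859]), 'eef_rot': array([[ 4.36586118e-01,  8.99662471e-01,  2.18483864e-05],
       [ 8.99662467e-01, -4.36586118e-01,  8.67601861e-05],
       [ 8.75935856e-05, -1.82221197e-05, -9.99999996e-01]]), 'ft_force': array([-0.51613933, -0.3217538 ,  1.33418025]), 'ft_torque': array([-0.03011638, -0.01123734, -0.01349165]), 'width': 1.0034535318445112}
```

View pics/side0.png

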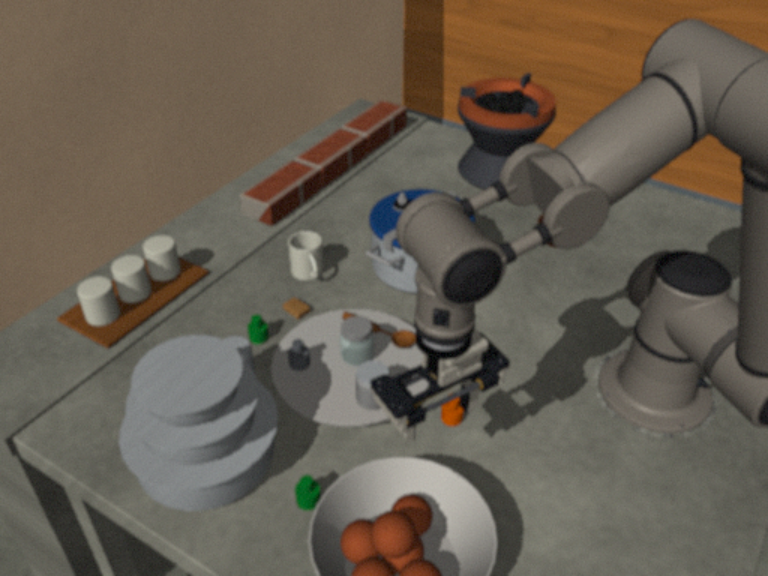

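View pics/top0.png

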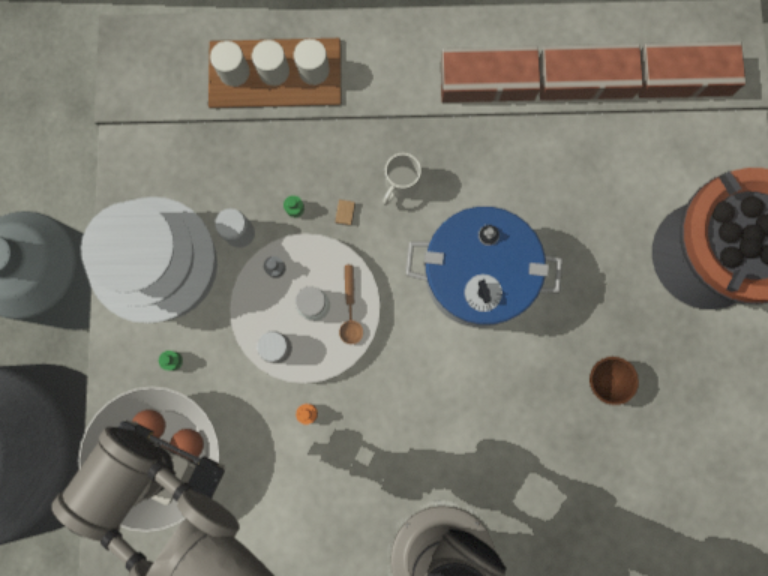

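Run:
```python
from h import *
t=np.load("top0.npy",allow_pickle=True).item(); s=np.load("side0.npy",allow_pickle=True).item()
save(t,"t_pot.png",6,(265,130,385,225)); save(t,"t_cap.png",8,(150,150,240,215)); save(s,"s_cap.png",6,(170,200,270,280)); save(s,"s_pot.png",6,(235,115,335,200))
P=cloud(t);z=P[...,2]
# lid: 
im=t["image"].astype(int); blue=(im[...,2]>im[...,0]+40)&(z>.12)
q=P[blue]; print(len(q),np.median(q[:,2]))
(c,r,_)=cv2.fitEllipse(cv2.convexHull((q[:,:2]*1e4).astype(np.float32)))
print("lid",np.array(c)/1e4,np.array(r)/1e4)
np.set_printoptions(precision=3,suppress=True,linewidth=220)
print(P[177,182],P[192,322],P[156,325])
print((z[184:206,312:336]*1000).astype(int))
print((z[146:166,314:338]*1000).astype(int))
print((z[168:190,170:195]*1000).astype(int))
PS=cloud(s); print(PS[235,199],PS[137,268], PS[228:245:1,199])
```

```text
3999 0.14116404877615985
lid [ 0.51869014 -0.0405755 ] [0.25080737 0.42467202]
[0.6   0.333 0.092] [ 0.533 -0.083  0.172] [ 0.638 -0.096  0.171]
[[ 139  142  142  140  142  143  146  144  140  147  148  141  141  146  141  137  141  131  139  141  144  139  139  135]
 [ 140  138  135  142  147  139  146  141  145  143  144  145  143  148  144  143  145  141  139  142  141  140  146  138]
 [ 136  141  138  146  144  145  146  141  145  146  147  143  145  139  139  143  148  142  145  143  136  142  135  140]
 [ 148  145  149  146  144  141  146  145  174  174  175  173  146  144  145  147  145  140  142  142  139  140  140  143]
 [ 145  144  147  143  141  140  145  170  174  173  172  178  148  146  143  143  141  146  143  142  140  141  143  141]
 [ 142  145  142  144  143  144  147  163  177  174  173  173  140  142  149  145  149  144  145  145  145  141  143  138]
 [ 148  145  145  141  145  143  145  153  173  177  176  174  172  143  147  144  143  146  147  147  144  145  147  145]
 [ 142  148  143  152  138  148  142  153  171  174  176  176  176  145  148  140  142  140  1
[... 6730 characters left out ...]
9   23   27   32   26   28   28   30   31]
 [  32   26   33   31   28   29   26   25   28   29   25   30   31   22   27   24   31   29   28   31   25   31   23   25   27]
 [  24   28   29   24   28   26   31   24   34   28   31   29   28   29   30   29   29   32   26   30   28   34   26   33   28]]
[0.599 0.347 0.067] [ 0.634 -0.086  0.153] [[0.601 0.341 0.09 ]
 [0.599 0.345 0.089]
 [0.597 0.346 0.088]
 [0.598 0.346 0.083]
 [0.595 0.35  0.083]
 [0.6   0.344 0.073]
 [0.596 0.35  0.076]
 [0.599 0.347 0.067]
 [0.599 0.348 0.064]
 [0.597 0.35  0.063]
 [0.593 0.355 0.065]
 [0.594 0.354 0.06 ]
 [0.592 0.356 0.058]
 [0.592 0.357 0.055]
 [0.593 0.356 0.05 ]
 [0.59  0.36  0.05 ]
 [0.594 0.356 0.04 ]]
```

View pics/t_pot.png

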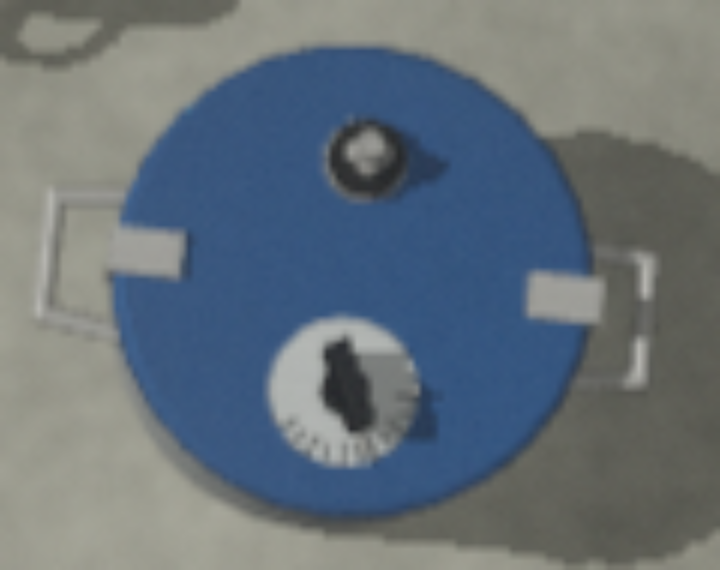

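View pics/t_cap.png

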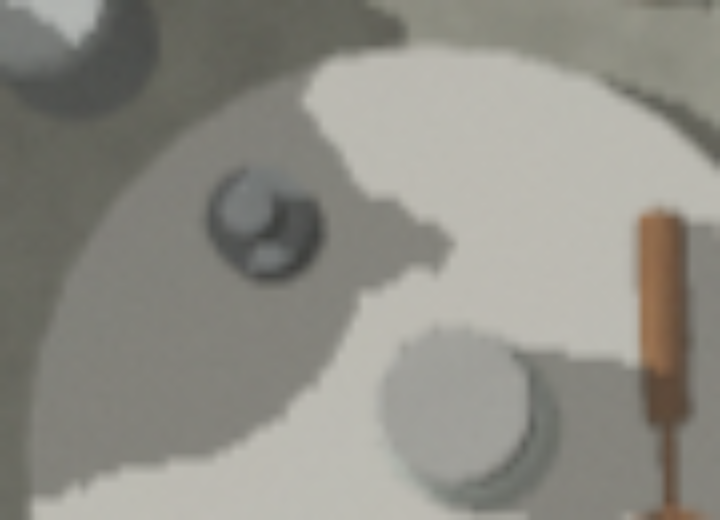

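```bash
cat > fit.py <<'E'
from h import *
np.set_printoptions(precision=4,suppress=True,linewidth=200)
t=np.load("top0.npy",allow_pickle=True).item()
P=cloud(t);z=P[...,2];im=t["image"].astype(int)
f=f_of(t)
def ray(u,v,h):
    d=np.array(t["attitude"])@np.array([(u-t["cx"])/f,-(v-t["cy"])/f,-1.]); o=np.array(t["origin"]); return o+d*(h-o[2])/d[2]
def sel(box,lo,hi):
    u0,v0,u1,v1=box; m=np.zeros(z.shape,bool); m[v0:v1,u0:u1]=(z[v0:v1,u0:u1]>lo)&(z[v0:v1,u0:u1]<hi)
    v,u=np.nonzero(m); return u,v
def pix(box,lo,hi,h):
    u,v=sel(box,lo,hi); return np.array([ray(a,b,h)[:2] for a,b in zip(u,v)])
def circ(Q):
    (c,r)=cv2.minEnclosingCircle((Q*1e4).astype(np.float32)); return np.array(c)/1e4,2*r/1e4,len(Q),Q.mean(0)
lid=pix((270,130,380,225),.128,.19,.142)
bl=(im[...,2]>im[...,0]+25)&(z>.125)
v,u=np.nonzero(bl); L=np.array([ray(a,b,.142)[:2] for a,b in zip(u,v) if 270<a<380 and 130<b<225])
e=cv2.fitEllipse(cv2.convexHull((L*1e4).astype(np.float32)).reshape(-1,2)); print("lid",np.array(e[0])/1e4,np.array(e[1])/1e4)
g=pix((305,175,345,215),.1445,.6,.145); 
k=pix((312,184,336,206),.160,.5,.176); m=k.mean(0); w,V=np.linalg.eigh(np.cov(k.T)); 
print("knob",m,V[:,1],np.degrees(np.arctan2(V[1,1],V[0,1])),cv2.minAreaRect((k*1e4).astype(np.float32)))
print("ring",circ(pix((318,148,336,166),.1465,.158,.152)))
print("stud",circ(pix((318,148,336,166),.168,.5,.174)))
print("grip",circ(pix((172,168,195,186),.077,.5,.088)))
print("shoulder", circ(pix((172,168,195,186),.053,.5,.064)))
E
python3 fit.py
```

```text
lid [ 0.5846 -0.092 ] [0.2325 0.2342]
knob [ 0.5257 -0.0848] [-0.9704 -0.2415] -166.02695408632977 ((5259.94580078125, -841.5368041992188), (444.06524658203125, 144.76803588867188), 16.061153411865234)
ring (array([ 0.6346, -0.1026]), 0.05454147338867187, 87, array([ 0.6411, -0.0999]))
stud (array([ 0.6392, -0.0996]), 0.017283421325683595, 22, array([ 0.6404, -0.1009]))
grip (array([0.6029, 0.3362]), 0.024666848754882814, 43, array([0.6031, 0.3373]))
shoulder (array([0.6035, 0.3372]), 0.04373693237304688, 148, array([0.6033, 0.3371]))
```

View pics/s_pot.png

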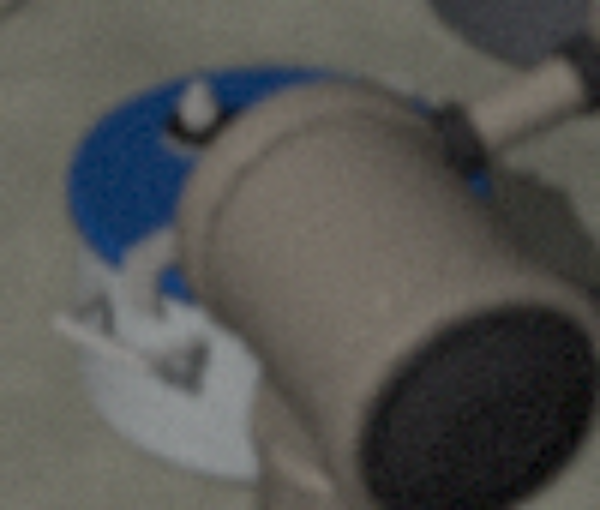

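```bash
cat >> h.py <<'E'
def Rz(deg):  # tool down, jaw axis x at angle deg
    a=np.radians(deg); c,s=np.cos(a),np.sin(a)
    return np.array([[c,s,0],[s,-c,0],[0,0,-1.]])
def st(msg=""):
    s=env.read_state(); print(msg,"t=%.2f"%s["time"],"p",np.round(s["ee_pos"],4),"F",np.round(s["ft_force"],2),"T",np.round(s["ft_torque"],3),"w %.3f"%s["width"],"j6 %.1f"%s["joint_positions"][5]); return s
E
python3 - <<'E'
from h import *
for a in(-76,104):
    for d in (0,69,80):
        print(a,d,env.inverse_kinematics([.526,-.0845,.151],Rz(a+d)))
print(env.inverse_kinematics([.604,.337,.07],Rz(0)))
E
```

```text
-76 0 [-1.73715108e+01  2.45627502e+01  9.25176209e+01 -2.54444375e-14
  6.29196288e+01  5.86284892e+01]
-76 69 [-1.73715108e+01  2.45627502e+01  9.25176209e+01 -2.54444375e-14
  6.29196288e+01 -1.03715108e+01]
-76 80 [-1.73715108e+01  2.45627502e+01  9.25176209e+01 -2.54444375e-14
  6.29196288e+01 -2.13715108e+01]
104 0 [-1.73715108e+01  2.45627502e+01  9.25176209e+01 -2.54444375e-14
  6.29196288e+01 -1.21371511e+02]
104 69 [-1.73715108e+01  2.45627502e+01  9.25176209e+01 -2.54444375e-14
  6.29196288e+01  1.69628489e+02]
104 80 [-1.73715108e+01  2.45627502e+01  9.25176209e+01 -2.54444375e-14
  6.29196288e+01  1.58628489e+02]
[ 2.28173759e+01  4.49167653e+01  6.84559947e+01 -2.54444375e-14
  6.66272400e+01  2.28173759e+01]
```

Run:
```python
from h import *
env.goto([.526,-.0845,.24],Rz(-76)); st("above")
fingers.command_gripper(0.45,15)
p=eyes.grab_frame("side"); save(p,"s1.png",6,(235,105,335,200)); np.save("side1.npy",p,allow_pickle=True)
st()
```

```text
above t=3.15 p [ 0.5261 -0.0836  0.24  ] F [-0.1  -0.49 -0.58] T [-0.02   0.166 -0.024] w 1.001 j6 58.6
 t=4.15 p [ 0.526  -0.0845  0.24  ] F [-0.49  0.91  0.28] T [-0.047  0.188 -0.024] w 0.452 j6 58.6
```

View pics/s1.png

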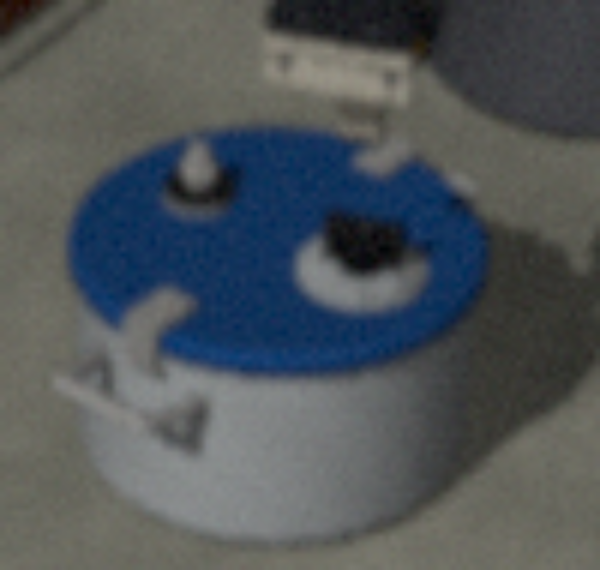

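The side view shows the stud and the knob clear of the arm. The bar's far end points towards the robot, which agrees with the top view. I'll grip the knob.

Run:
```python
from h import *
print(env.movel([.526,-.0845,.151],feed=.1,threshold=8)); st("down")
fingers.command_gripper(0.0,20); s=st("grip")
p=eyes.grab_frame("side"); save(p,"s2.png",6,(235,105,335,200))
j=np.array(s["joint_positions"]); j0=j.copy()
for d in (15,30,45,52):
    j=j0.copy(); j[5]-=d; env.move_j(j); st(d)
p=eyes.grab_frame("side"); save(p,"s3.png",6,(235,105,335,200))
```

```text
False
down t=5.19 p [ 0.5264 -0.0846  0.1516] F [-0.18 -0.57  0.81] T [-0.055  0.153  0.016] w 0.449 j6 58.6
grip t=5.78 p [ 0.5262 -0.0848  0.1513] F [-0.68 -1.64  3.1 ] T [-0.229  0.229 -0.002] w 0.130 j6 58.6
15 t=6.18 p [ 0.5264 -0.0853  0.1513] F [ 0.61 -3.97 -0.14] T [-0.751 -0.023 -0.001] w 0.130 j6 43.8
30 t=6.54 p [ 0.5268 -0.0859  0.1513] F [ 2.24 -6.77 -1.39] T [-1.172 -0.227  0.026] w 0.127 j6 28.8
45 t=6.90 p [ 0.5273 -0.0863  0.1514] F [ 4.33 -8.33 -3.16] T [-1.403 -0.592  0.034] w 0.128 j6 13.8
52 t=7.15 p [ 0.5277 -0.0865  0.1514] F [ 5.57 -9.34 -3.21] T [-1.504 -0.805  0.002] w 0.128 j6 6.8
```

View pics/s3.png

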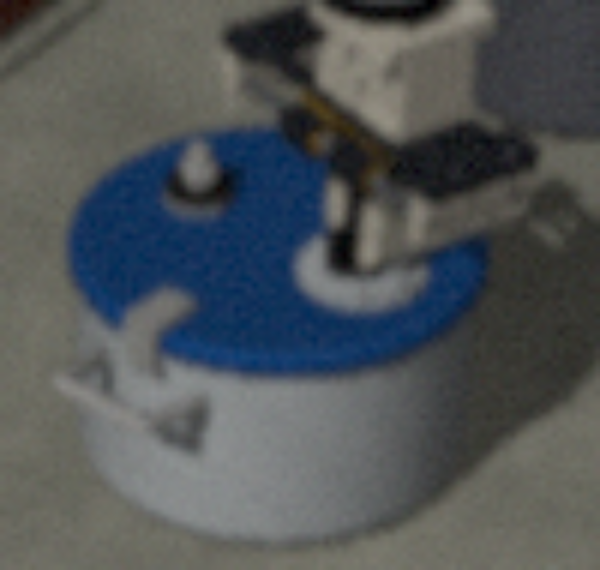

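Run:
```python
from h import *
a=np.array([.5291,-.0841]);o=np.array([-.0029,-.0007])
for d in (52,57,61,64,66,68,70,72,74,76,78):
    th=np.radians(d);R=np.array([[np.cos(th),-np.sin(th)],[np.sin(th),np.cos(th)]])
    q=a+R@o
    env.goto([q[0],q[1],.1512],Rz(-76+d)); s=st(d)
    if abs(s["ft_torque"][2])>.25: break
p=eyes.grab_frame("side"); save(p,"s4.png",6,(235,105,335,200))
```

```text
52 t=7.45 p [ 0.5277 -0.0866  0.1513] F [-1.38 -0.59  2.49] T [-0.203  0.278 -0.06 ] w 0.130 j6 6.6
57 t=7.70 p [ 0.5279 -0.0866  0.1513] F [-0.92 -0.67  3.02] T [-0.133  0.289 -0.034] w 0.126 j6 1.6
61 t=7.95 p [ 0.5281 -0.0867  0.1513] F [-2.28  1.22  4.89] T [-0.011  0.465  0.062] w 0.131 j6 -2.4
64 t=8.20 p [ 0.5283 -0.0868  0.1513] F [-2.41  0.59  4.32] T [0.11  0.559 0.068] w 0.130 j6 -5.4
66 t=8.45 p [ 0.5284 -0.0868  0.1513] F [-2.42  0.95  5.08] T [0.085 0.533 0.033] w 0.129 j6 -7.4
68 t=8.70 p [ 0.5284 -0.0868  0.1513] F [-2.67  0.72  5.07] T [0.109 0.547 0.   ] w 0.131 j6 -9.4
70 t=8.95 p [ 0.5285 -0.0868  0.1513] F [-2.86  0.65  5.63] T [ 0.05   0.585 -0.42 ] w 0.132 j6 -11.3
```

View pics/s4.png

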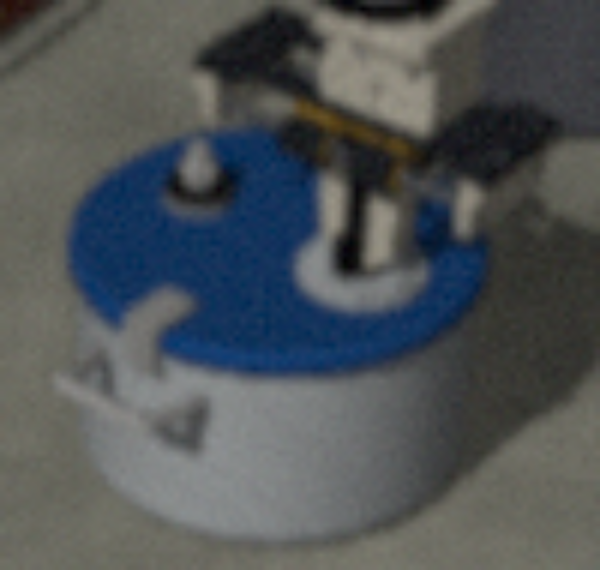

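```bash
python3 - <<'E'
from h import *
s=st(); j=np.array(s["joint_positions"]); j[5]-=1.5; env.move_j(j); env.pause(.25); s=st("push"); 
fingers.command_gripper(.4); st("open")
x,y,_=s["ee_pos"]
env.movel([x,y,.235],feed=.2)
env.goto([.56,.15,.26],Rz(-6.5)); st("away")
for n in("top","side"):
    p=eyes.grab_frame(n); np.save(n+"5.npy",p,allow_pickle=True); save(p,n+"5.png",6,(265,130,385,225) if n=="top" else (235,105,335,200))
E
sed 's/top0/top5/' fit.py > fit5.py; python3 fit5.py
```

```text
t=9.00 p [ 0.5285 -0.0868  0.1513] F [-3.72  0.58  5.53] T [ 0.106  0.603 -0.328] w 0.128 j6 -11.3
push t=9.50 p [ 0.5285 -0.0867  0.1513] F [-2.03  0.68  3.69] T [ 0.114  0.343 -0.517] w 0.130 j6 -12.8
open t=10.12 p [ 0.5285 -0.0868  0.1512] F [-0.03  0.1   0.45] T [-0.069  0.073  0.009] w 0.401 j6 -12.8
away t=11.64 p [0.5598 0.1489 0.2591] F [-0.17  0.26  0.05] T [-0.122  0.072 -0.036] w 0.404 j6 13.9
lid [ 0.5849 -0.0921] [0.2322 0.2338]
knob [ 0.5264 -0.0853] [0.1329 0.9911] 82.36234930783117 ((5266.7041015625, -850.5581665039062), (447.13824462890625, 138.8780517578125), 80.63622283935547)
ring (array([ 0.6421, -0.0969]), 0.062188470458984374, 105, array([ 0.6412, -0.1001]))
stud (array([ 0.6407, -0.0997]), 0.015703143310546876, 22, array([ 0.6409, -0.1002]))
grip (array([0.6035, 0.337 ]), 0.022726951599121095, 43, array([0.6031, 0.3374]))
shoulder (array([0.6035, 0.3372]), 0.04373693237304688, 148, array([0.6032, 0.3372]))
```

View pics/top5.png

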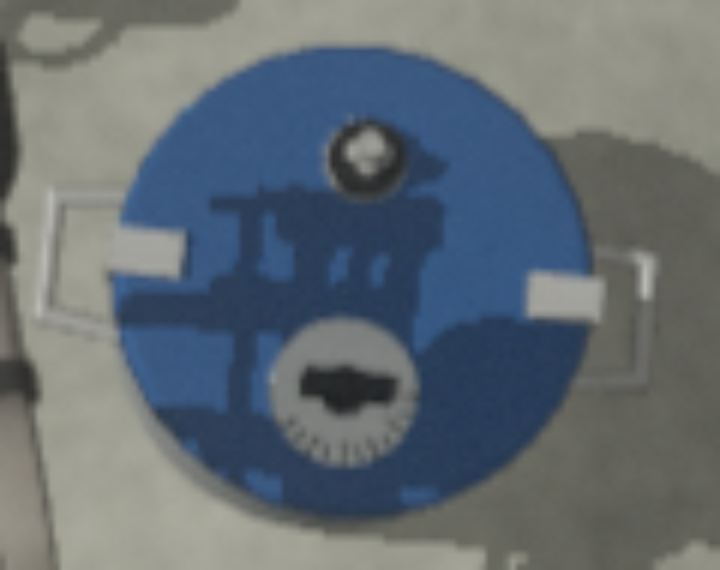

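View pics/side5.png

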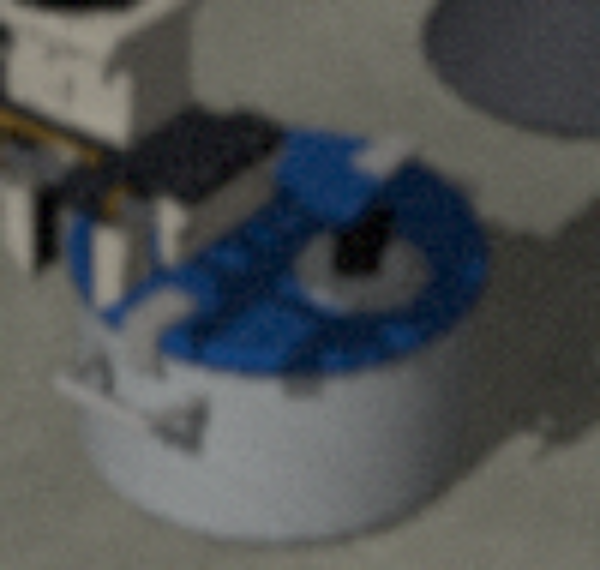

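Run:
```python
from h import *
t=np.load("top0.npy",allow_pickle=True).item();P=cloud(t)
c=np.array([.6057,.338]); d=P[...,:2]-c; r=np.hypot(*np.moveaxis(d,-1,0)); a=np.degrees(np.arctan2(d[...,1],d[...,0]))
m=(r<.16)&(r>.025)&(P[...,2]>.05)&(P[...,2]<.6)
for k in range(-180,180,15):
    s=m&(a>=k)&(a<k+15)
    if s.any(): print(k,"minr %.3f maxz %.3f minr(z>.1) %s"%(np.percentile(r[s],2),np.percentile(P[...,2][s],98),r[s&(P[...,2]>.1)].min() if (s&(P[...,2]>.1)).any() else None), s.sum())
for g in(-30,0,-60,30,-7,150): print(g,env.inverse_kinematics([c[0],c[1],.065],Rz(g)))
s=np.load("side1.npy",allow_pickle=True).item(); 
def proj(X):
    q=(np.array(X)-s["origin"])@np.array(s["attitude"]); f=f_of(s); return s["cx"]-q[0]/q[2]*f, s["cy"]+q[1]/q[2]*f
print([proj(X) for X in([.6435,-.0995,.176],[.6408,-.1,.176],[.6435,-.0995,.142],[.6057,.338,.088])])
```

```text
-180 minr 0.141 maxz 0.106 minr(z>.1) 0.1453569743800937 55
-165 minr 0.102 maxz 0.082 minr(z>.1) None 6
-150 minr 0.090 maxz 0.112 minr(z>.1) 0.08725069612266415 209
-135 minr 0.090 maxz 0.112 minr(z>.1) 0.08720409625426793 188
-120 minr 0.108 maxz 0.081 minr(z>.1) None 5
-105 minr 0.154 maxz 0.054 minr(z>.1) None 7
-30 minr 0.132 maxz 0.061 minr(z>.1) None 17
-15 minr 0.132 maxz 0.060 minr(z>.1) None 20
15 minr 0.109 maxz 0.089 minr(z>.1) None 6
30 minr 0.087 maxz 0.104 minr(z>.1) 0.09052840139966255 198
45 minr 0.086 maxz 0.105 minr(z>.1) 0.0922163816508829 196
60 minr 0.105 maxz 0.158 minr(z>.1) 0.1541014577333037 111
75 minr 0.121 maxz 0.164 minr(z>.1) 0.14281310171534406 233
90 minr 0.122 maxz 0.162 minr(z>.1) 0.14400090832022 194
105 minr 0.135 maxz 0.093 minr(z>.1) None 48
165 minr 0.143 maxz 0.104 minr(z>.1) 0.14810927172039737 29
-30 [ 2.28391919e+01  4.54137660e+01  6.82870322e+01 -2.54444375e-14
  6.62992018e+01  5.28391919e+01]
0 [ 2.28391919e+01  4.54137660e+01  6.82870322e+01 -2.54444375e-14
  6.62992018e+01  2.28391919e+01]
-60 [ 2.28391919e+01  4.54137660e+01  6.82870322e+01 -2.54444375e-14
  6.62992018e+01  8.28391919e+01]
30 [ 2.28391919e+01  4.54137660e+01  6.82870322e+01 -2.54444375e-14
  6.62992018e+01 -7.16080808e+00]
-7 [ 2.28391919e+01  4.54137660e+01  6.82870322e+01 -2.54444375e-14
  6.62992018e+01  2.98391919e+01]
150 [ 2.28391919e+01  4.54137660e+01  6.82870322e+01 -2.54444375e-14
  6.62992018e+01 -1.27160808e+02]
[(np.float64(267.9491351882287), np.float64(128.63120618525215)), (np.float64(268.7071076776686), np.float64(128.79903467104154)), (np.float64(267.7891965320988), np.float64(137.08880416610094)), (np.float64(198.51544531547643), np.float64(227.085363555787))]
```

Run:
```python
from h import *
c=[.6057,.338]
env.goto([*c,.17],Rz(-30)); fingers.command_gripper(.45,40); 
env.movel([*c,.10],feed=.15)
env.pause(.1)
p=eyes.grab_frame("side"); save(p,"s6.png",7,(160,180,260,260))
p=eyes.grab_frame("top"); save(p,"t6.png",7,(140,140,240,220))
st()
```

```text
t=13.76 p [0.6064 0.3383 0.1015] F [-0.83 -0.16 -0.52] T [-0.08   0.109 -0.006] w 0.448 j6 52.8
```

View pics/s6.png

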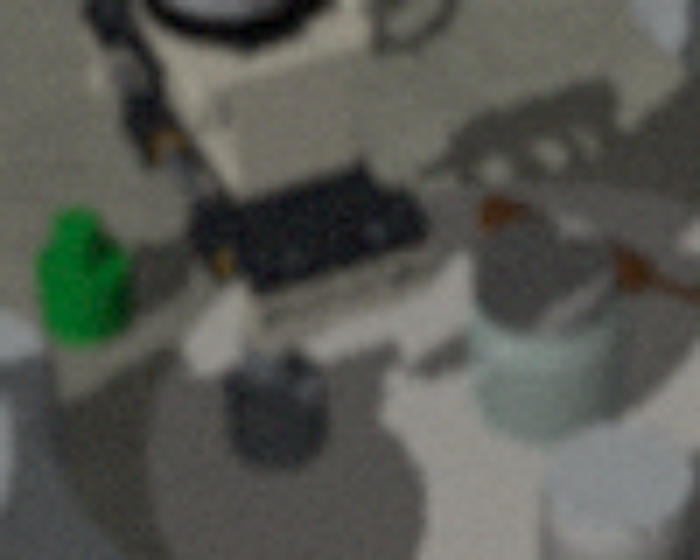

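The open fingers stand just above the dark grey cap, around crop pixel (280,400), and the jar is clear. I'll go down to the shoulder.

Run:
```python
from h import *
c=[.6057,.338]
print(env.movel([*c,.071],feed=.08)); st()
hit=env.movel([*c,.060],feed=.02,threshold=3); s=st(f"hit {hit}")
```

```text
False
 t=14.27 p [0.6054 0.3379 0.0702] F [ 0.   -0.47  0.49] T [-0.018  0.119  0.001] w 0.448 j6 52.8
hit True t=14.70 p [0.6059 0.3383 0.0642] F [-0.41 -0.69  5.19] T [-0.162  0.339  0.004] w 0.452 j6 52.8
```

Run:
```python
from h import *
s=env.read_state(); x,y,z=s["ee_pos"]
env.movel([x,y,.0650],feed=.02)
fingers.command_gripper(0,40); st("grip")
env.movel([x,y,.20],feed=.12); env.pause(.1); st("lift")
p=eyes.grab_frame("side"); save(p,"s7.png",7,(140,140,260,220))
```

```text
grip t=15.43 p [0.6059 0.3383 0.0649] F [ 0.43  0.45 -0.09] T [-0.068  0.057  0.034] w 0.231 j6 52.8
lift t=16.80 p [0.6056 0.3381 0.1989] F [ 0.39 -1.14  0.16] T [-0.067  0.161 -0.027] w 0.226 j6 52.9
```

View pics/s7.png

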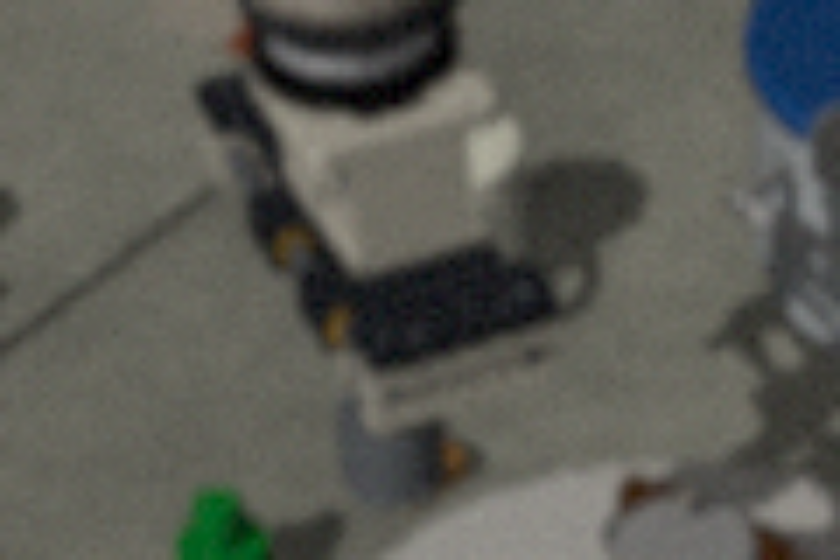

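Run:
```python
from h import *
g=[.6435,-.0995]
s=env.read_state(); x,y,z=s["ee_pos"]
env.movel([x,y,.255],feed=.2)
env.goto([*g,.255],Rz(-30)); env.movel([*g,.222],feed=.08); env.pause(.3); st()
p=eyes.grab_frame("side"); save(p,"s8.png",8,(230,90,320,160)); np.save("s8.npy",p,allow_pickle=True)
p=eyes.grab_frame("top"); save(p,"t8.png",7,(275,120,375,200)); np.save("t8.npy",p,allow_pickle=True)
```

```text
t=19.76 p [ 0.6437 -0.0995  0.2225] F [ 0.07 -0.49  0.44] T [-0.105  0.096 -0.026] w 0.230 j6 14.5
```

View pics/s8.png

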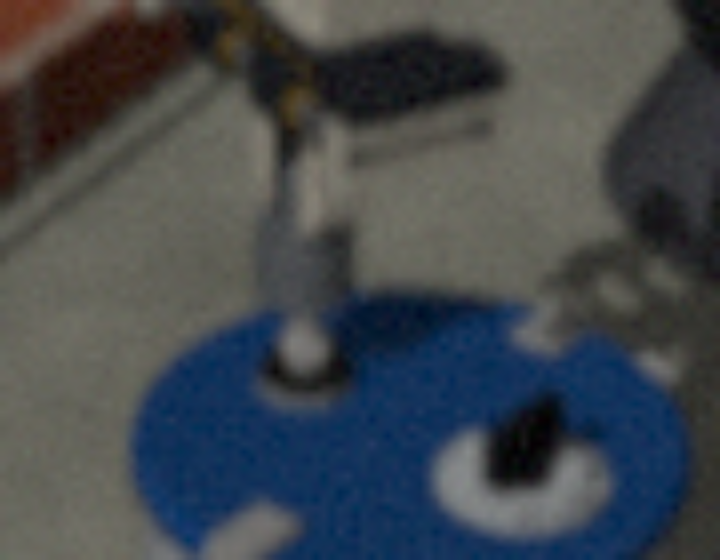

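View pics/t8.png

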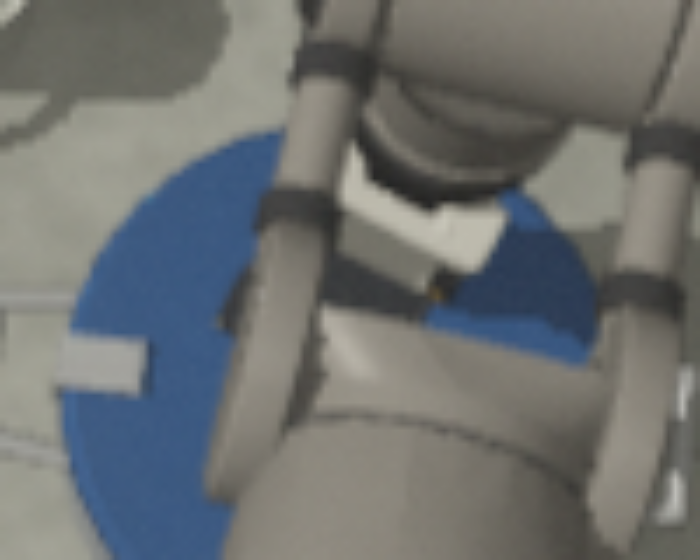

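In the side view the cap axis (crop column about 305) lines up with the stud (about 303). I'll lower it with force guards.

Run:
```python
from h import *
g=[.6435,-.0995]
hit=env.movel([*g,.203],feed=.04,threshold=4); env.pause(.15); s=st(f"pre {hit}")
```

```text
pre False t=20.63 p [ 0.6437 -0.0995  0.2033] F [ 0.04 -0.01  0.4 ] T [-0.052  0.106 -0.025] w 0.229 j6 14.5
```

Run:
```python
from h import *
g=[.6435,-.0995]
for z in np.arange(.201,.1865,-.0015):
    env.movel([*g,z],feed=.03); s=st("%.4f"%z)
    if s["ft_force"][2]>30: break
```

```text
0.2010 t=20.88 p [ 0.6434 -0.0995  0.2009] F [-0.98 -0.21  0.33] T [-0.067  0.092  0.031] w 0.230 j6 14.5
0.1995 t=21.13 p [ 0.6435 -0.0996  0.1995] F [-0.01 -0.45 -0.75] T [-0.161  0.069  0.023] w 0.231 j6 14.5
0.1980 t=21.38 p [ 0.6436 -0.1     0.1984] F [ 0.12 -2.55  2.  ] T [-0.521  0.147 -0.01 ] w 0.232 j6 14.5
0.1965 t=21.63 p [ 0.6438 -0.1     0.1976] F [-1.63 -1.71  5.94] T [-0.529  0.314 -0.004] w 0.228 j6 14.5
0.1950 t=21.88 p [ 0.644  -0.0998  0.1965] F [-0.7  -1.61  7.6 ] T [-0.474  0.37  -0.028] w 0.233 j6 14.5
0.1935 t=22.13 p [ 0.6436 -0.0998  0.1941] F [-0.1  -2.39  3.21] T [-0.529  0.201 -0.002] w 0.228 j6 14.5
0.1920 t=22.38 p [ 0.6433 -0.0997  0.1908] F [ 1.56 -3.12 -2.98] T [-0.739 -0.086 -0.04 ] w 0.230 j6 14.5
0.1905 t=22.63 p [ 0.6431 -0.0997  0.1887] F [ 2.5  -4.4  -9.83] T [-0.954 -0.315  0.017] w 0.228 j6 14.5
0.1890 t=22.88 p [ 0.6431 -0.0995  0.188 ] F [  2.35  -3.94 -10.1 ] T [-0.89  -0.259 -0.038] w 0.231 j6 14.5
0.1875 t=23.13 p [ 0.6433 -0.0993  0.1875] F [ 0.78 -3.92 -7.97] T [-0.725  0.088  0.027] w 0.228 j6 14.5
```

Run:
```python
from h import *
g=[.6433,-.0999]
for z in np.arange(.186,.1755,-.0012):
    env.movel([*g,z],feed=.03); env.pause(.1); s=st("%.4f"%z)
    if s["ft_force"][2]>18: break
```

```text
0.1860 t=23.48 p [ 0.6435 -0.0995  0.1866] F [-0.42  0.31 -0.82] T [-0.133  0.104 -0.004] w 0.231 j6 14.4
0.1848 t=23.83 p [ 0.6436 -0.0996  0.1855] F [-0.44  1.65  4.36] T [0.182 0.193 0.015] w 0.230 j6 14.4
0.1836 t=24.18 p [ 0.6436 -0.0996  0.1843] F [-1.46  2.1   6.18] T [ 0.322  0.279 -0.017] w 0.231 j6 14.4
0.1824 t=24.53 p [ 0.6436 -0.0996  0.1834] F [-1.5   2.1   7.32] T [ 0.34   0.412 -0.016] w 0.229 j6 14.4
0.1812 t=24.88 p [ 0.6436 -0.0996  0.1826] F [-2.52  2.45  8.79] T [ 0.335  0.524 -0.015] w 0.229 j6 14.4
0.1800 t=25.23 p [ 0.6436 -0.0996  0.1817] F [-2.76  2.41 10.21] T [ 0.415  0.659 -0.015] w 0.234 j6 14.4
0.1788 t=25.58 p [ 0.6437 -0.0996  0.1814] F [-5.03  3.95 15.53] T [0.516 0.921 0.063] w 0.229 j6 14.4
0.1776 t=25.93 p [ 0.6438 -0.0996  0.1813] F [-6.18  3.42 20.  ] T [0.57  1.328 0.024] w 0.233 j6 14.4
```

Run:
```python
from h import *
env.pause(.8); s=st("hold"); print(s["eef_rot"].round(4))
p=eyes.grab_frame("side"); save(p,"s9.png",8,(230,90,320,160))
```

```text
hold t=26.73 p [ 0.6438 -0.0996  0.1813] F [-6.95  4.13 20.44] T [0.548 1.336 0.032] w 0.233 j6 14.4
[[ 8.662e-01 -4.997e-01  3.800e-03]
 [-4.997e-01 -8.662e-01 -5.000e-04]
 [ 3.600e-03 -1.500e-03 -1.000e+00]]
```

View pics/s9.png

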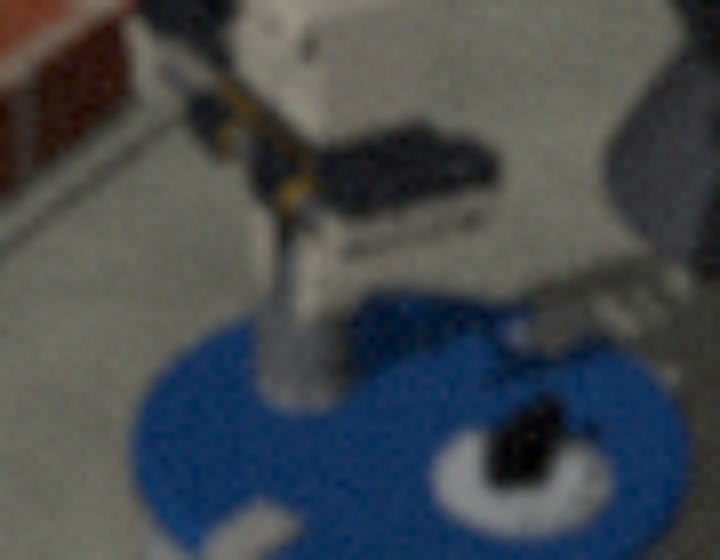

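The cap sits upright over the stud and covers the ring. The knob is unchanged at zero, and the push holds steady at 20 N, so I'm handing in.

```bash
python3 -c "
from h import *
print(close_job())"
```

```text
the job is handed in; nothing more can be done
None
```

The pot is ready and I handed the job in at about 27 s with the arm still pressing the cap down; the hand-in gave no verdict.

- **Knob:** I turned it about 70° anticlockwise until the torque jumped at the zero stop. A top view after letting go showed the bar within about 1° of the pot's handle axis, and the last side view showed it unchanged.
- **Cap:** I took the grey cap from the susan and pressed it onto the stud. It clicked: the force peaked at about 7.6 N, then dropped.
- **Ring:** The force then rose as the ring squeezed, up to its hard stop. At the end the push held steady at about 20 N with the fingers still gripping the cap. The tool was within 0.3° of vertical.
- **Disagreements:** The top camera read about 2–3 mm short in x compared with what the grip on the knob showed, so I corrected the stud and cap positions for that. About 8 N of sideways force remained at the end.
- **Bystanders:** I took no full picture of them at the end. No contact was felt on the way, and I saw no sign that any had moved.

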